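Slide check of the plate exposure box

ROBOT

A 6-joint arm with a two-finger parallel gripper is mounted at the origin on the work surface. World frame = base frame: x ahead of the robot, y to its left, z up, the work surface at z = 0. Lengths are in mm, angles in rad, forces in N, time in s.
With the tool pointing down it reaches from about 350 to 775 mm from the base axis. Payload 7.3 kg.
Tool frame: the origin (TCP) lies between the finger pads; the fingertips stand 14 mm ahead of it and the grasp point (between the pads) lies 5 mm behind it; z points along the fingers, y is the line along which they close (so a half turn about z gives the same grasp; the last joint's range is limited). The gripper opens to 92 mm and grips with 3 to 60 N. Pads are 19 mm wide; open, the fingers measure 130 mm over their backs; the gripper's body (75 mm by 190 mm) begins 47 mm behind the grasp point.
Start: joints at [-1.314, 0.342, 1.524, -0, 1.275, -0.146], TCP at [205.822, -482.995, 208.641] pointing down, gripper open.
Joint ranges: [-2.53, 2.53], [-0.77, 2.02], [0.04, 2.7], [-1, 4.14], [0.28, 2.66], [-3.11, 3.11]. Speed limits (rad/s): [2.57, 2.57, 3.14, 3.14, 3.14, 3.14].

INTERFACE

Orientations are given as [roll, pitch, yaw] about the fixed x, y, z axes, in that order (R = Rz(yaw) Ry(pitch) Rx(roll)).
In Python, from plant import get_obs, cams, close_job gives the robot as it stands. The module is installed in compiled form; this text tells all that it offers.
- The arm moves only by the shell command python3 -m creep 'ROWS'. ROWS is JSON, a list of rows, each an object of numbers: "hand": the opening, from 0 (shut) to 1 (fully open); "tx", "ty", "tz": the shift along the tool's x, y, z in m; "spin": the turn about the tool's z in degrees. In form: [{"hand": .., "tx": .., "ty": .., "tz": .., "spin": ..}, ...]. A call has 1 to 5 rows; each row shifts and turns the commanded pose from where the row before left it, along the tool's axes as they then stand; what a row does not reach is not made up. A row lasts 1/8 s, in which the tool goes at most 62.5 mm and 10.7 degrees, less where a joint would pass 70% of its speed; a pose out of reach is approached as far as the arm can. A call is refused whole if a number of a shift passes 0.0625 or a number of a turn 10.7, either way. A call with a gripper value outside its range is refused whole. The fingers move at their own pace and stop on an object; the grip force is fixed at half the most. Time passes only in rows, so rows that do not move let the fingers close. It gives the time, the measured TCP pose, the force, the opening and the grip force at its end, in the units of the state.
- get_obs(): the state, without advancing time (a new reading comes with each control period).
- cams.capture(name): name is "scene" or "top"; returns a dict with "color" (400x640x3 uint8, red, green, blue), "K" (3x3 intrinsics, pixels), "R" (3x3) and "t" (3): a world point X has camera coordinates R X + t. Camera axes: x right, y down, z forward; pixel columns grow to the right and rows downward; lengths in mm; the calibration is good to about 2 mm. A picture is of the moment at which its call begins. There is no depth.
- close_job(): hands the job in; it is judged then, once.
The state is a dict: "time": time; "joint_positions": joint angles; "dq": joint speeds; "tau": joint torques, N m; "tool_pos": TCP position; "tcp_rot": TCP orientation; "contact_force": force on the tool from outside, world axes, zero at the start; "moment": the same for the moment, N m; "grip_width": finger opening in mm; "finger_force": force on a finger pad.
Only numpy, scipy, OpenCV 4.12 (cv2) and the standard library are available. Lean on these libraries where they do the work, as an engineer would, in place of code of your own. Each camera call takes 0.05 s, during which the arm holds its last target. There are 200 camera calls.

TASK

Before class, check the slides of the plate exposure box marked with yellow tape: pull its tray out by the handle until it locks and let go of it, then press the green release button on top of that box so that the tray runs fully home again. Leave the tray of the blue-taped box shut.

Things in the scene. Friction and masses are not known exactly. Their poses are not given: they have to be found in the camera images.
- yellow_box: White exposure box for small printing plates, 240 deep x 180 wide x 110 mm high, fixed to the table, with YELLOW tape across its top and its tray front (its twin beside it has blue tape). Origin: centre of the underside; x runs from front to back, z up; the tray comes out along -x, roughly towards the robot. A fixed grey dial, 13 mm high, on its top (x -85, y +50 mm) does not matter.
- yellow_handle (a point): Middle of the yellow tray's handle: a steel bar 12 mm thick, 90 mm long along the box's y axis, its centre 50 mm in front of the tray's front panel and 85 mm above the table (25 mm below the box's top). It joins the panel only at its two ends, so it can be pinched from above with one finger between bar and panel (44 mm clear), or hooked. Moves with the tray.
- yellow_tray (a joint): How far the yellow tray is out, m: 0 fully home, locks at 0.110, end stop at 0.118. A spring (2 N at home, 4.2 N out) pulls it home, damped, in about a second unless locked; pulling takes 3 to 9 N. The latch snaps in once the tray is past 0.110: let go then and it rests at 0.110; let go sooner and it runs home.
- yellow_release_top (a point): Middle of the top of the yellow box's green round release button, 28 mm across, standing 14 mm above the box's top (124 mm above the table) in a flat black collar 38 mm across and 3 mm high. Pressed straight down. It dips and pops up by itself as the latch snaps in.
- yellow_release (a joint): How far the yellow box's green button is pressed, m: 0 up, 0.009 fully down (about 3.5 N). Pressed beyond about 0.006 with the tray locked out it frees the tray, which then runs home by itself; it springs up when let go.
- blue_tray (a joint): How far the tray of the other box (same make, blue tape) is out, m; 0 is home. It stays shut.

How it is judged:
By the outcome, as a careful person would: the job done as asked, in the order asked, and still so for the second after the job is handed in, with the robot touching nothing.
It also fails if it takes over 43 s, if anything falls off the work surface, if the arm or the gripper's body presses on something with over 40 N, if the wrist force passes 120 N, or if a joint passes its speed limit or range.

## Working session

There is one attempt and no reset: what is moved stays moved. The work goes in short steps, Python scripts to look and compute and a shell command to move; the robot and the scene stay as the last step left them, time stands still between calls to the robot, and variables do not carry over. Pictures are saved under pics/ and viewed, at most 10 in all, crops included, and the job is handed in when it is done.

```bash
mkdir -p pics; python3 - <<'E'
from plant import get_obs,cams
import cv2,numpy as np
o=get_obs();print(o['time'],o['tool_pos'],o['tcp_rot'],o['grip_width'])
for n in("scene","top"):
    c=cams.capture(n);cv2.imwrite(f"pics/{n}0.png",c['color'][:,:,::-1]);np.savez(f"pics/{n}0.npz",**c)
    print(n,c['K'].round(1).tolist(),(-c['R'].T@c['t']).round())
E
```

```text
0.0 [ 205.69270172 -482.55536947  207.93951106] [-3.14005434e+00 -2.04232289e-04  4.02757556e-01] 91.3868301727437
scene [[391.0, 0.0, 316.0], [0.0, 391.0, 198.3], [0.0, 0.0, 1.0]] [1085. -233.  528.]
top [[375.5, 0.0, 317.6], [0.0, 375.5, 197.6], [0.0, 0.0, 1.0]] [507. -34. 763.]
```

View pics/scene0.png

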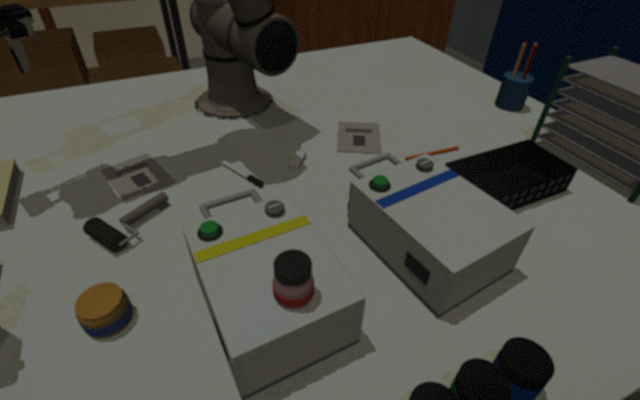

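View pics/top0.png

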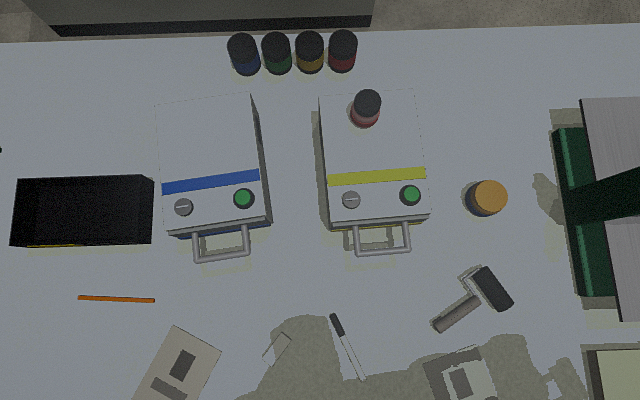

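The top view shows the yellow box on the right: green button about (410,195), dial (351,200), handle bar from (357,254) to (409,251). The yellow tape is at about row 177, and a jar stands at the back of the box. Next I'll locate these by casting rays.

```bash
cat > h.py <<'E'
import numpy as np,cv2
def ray(c,uv,z):
    C=-c['R'].T@c['t'];d=c['R'].T@np.linalg.inv(c['K'])@np.array([*uv,1.])
    return C+d*(z-C[2])/d[2]
def blobs(c,lo,hi,amin=20):
    m=cv2.inRange(cv2.cvtColor(c['color'],cv2.COLOR_RGB2HSV),lo,hi)
    n,l,s,ce=cv2.connectedComponentsWithStats(m)
    return [(s[i,4],ce[i],np.argwhere(l==i)[:,::-1]) for i in range(1,n) if s[i,4]>=amin]
E
python3 - <<'E'
from h import *
for n in("top","scene"):
    c=np.load(f"pics/{n}0.npz")
    for a,ce,_ in blobs(c,(45,100,60),(80,255,255)): print(n,"green",a,ce.round(1),ray(c,ce,122).round(1))
    for a,ce,p in blobs(c,(24,120,80),(35,255,255),200):
        P=np.array([ray(c,q,110) for q in p])[:,:2];v=np.linalg.svd(P-P.mean(0),full_matrices=False)[2][0]
        print(n,"yel",a,ce.round(1),P.mean(0).round(1),v.round(3))
c=np.load("pics/top0.npz")
for q in [(357,254),(382,252.5),(409,251)]: print(ray(c,q,88).round(1))
c=np.load("pics/scene0.npz")
for q in [(203,208),(231,200),(258,193)]: print(ray(c,q,88).round(1))
t=np.load("pics/top0.npz")['color'][235:265,345:420]; s=c['color'][180:225,190:275]
cv2.imwrite("pics/c.png",np.vstack([cv2.resize(t[:,:,::-1],(750,300)),cv2.resize(s[:,:,::-1],(750,300))]))
E
```

```text
top green 295 [566.4 156.9] [ 697. -479.  122.]
top green 175 [411.  193.6] [ 639.7 -198.2  122. ]
top green 183 [242.  196.9] [643.8  96.4 122. ]
top green 328 [584.1 260.1] [ 515.9 -478.9  122. ]
top yel 1134 [376.  175.9] [ 676.8 -141.4] [-0.056  0.998]
scene green 101 [379.8 179.9] [645.   93.8 122. ]
scene green 164 [208.4 226.7] [ 640.9 -200.4  122. ]
scene yel 1206 [249.5 238.7] [ 677.4 -148.2] [ 0.055 -0.998]
[ 540.4 -102.    88. ]
[ 541.5 -146.6   88. ]
[ 542.6 -194.7   88. ]
[ 554.9 -195.9   88. ]
[ 553.5 -147.1   88. ]
[553.9 -98.2  88. ]
```

View pics/c.png

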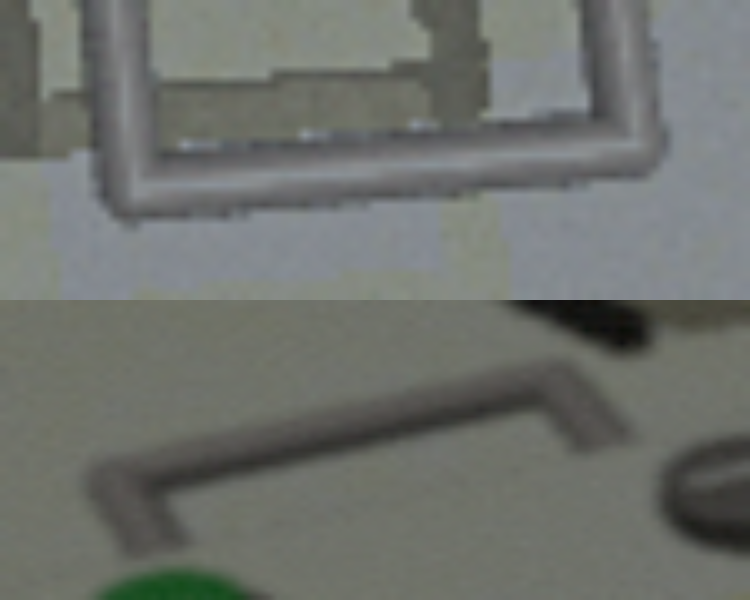

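The crop shows the bar's midline centre at about (382.5,251) in the top view and about (228,199) in the scene view. I'll start by turning the tool so the fingers close along the box's x axis.

```bash
python3 - <<'E'
from h import *
t=np.load("pics/top0.npz");s=np.load("pics/scene0.npz")
def tri(a,b):
    A=[];y=[]
    for c,q in((t,a),(s,b)):
        C=-c['R'].T@c['t'];d=ray(c,q,0)-C;d/=np.linalg.norm(d);M=np.eye(3)-np.outer(d,d);A.append(M);y.append(M@C)
    return np.linalg.lstsq(np.vstack(A),np.hstack(y),rcond=None)[0].round(1)
print(tri((382.5,250.9),(228,199)),ray(t,(382.5,250.9),87),ray(s,(228,199),87),tri((411,193.6),(208.4,226.7)))
E
python3 -m creep '[{"hand":1,"spin":-10},{"hand":0.43,"spin":-10},{"hand":0.43,"spin":-10},{"hand":0.43,"spin":-10},{"hand":0.43,"spin":-10}]'
python3 -m creep '[{"hand":0.43,"spin":-10},{"hand":0.43,"spin":-10.1},{"hand":0.43},{"hand":0.43}]'
```

```text
[ 544.3 -149.4   84. ] [ 544.37868707 -147.79819293   87.        ] [ 547.50259091 -150.92690619   87.        ] [ 639.8 -199.5  120.6]invalid input at $[0]: expected keys hand, tx, ty, tz, spin
invalid input at $[0]: expected keys hand, tx, ty, tz, spin
```

```bash
python3 -m creep '[{"hand":0.43,"tx":0,"ty":0,"tz":0,"spin":-10},{"hand":0.43,"tx":0,"ty":0,"tz":0,"spin":-10},{"hand":0.43,"tx":0,"ty":0,"tz":0,"spin":-10},{"hand":0.43,"tx":0,"ty":0,"tz":0,"spin":-10},{"hand":0.43,"tx":0,"ty":0,"tz":0,"spin":-10}]'
python3 -m creep '[{"hand":0.43,"tx":0,"ty":0,"tz":0,"spin":-10},{"hand":0.43,"tx":0,"ty":0,"tz":0,"spin":-10.1},{"hand":0.43,"tx":0,"ty":0,"tz":0,"spin":0},{"hand":0.43,"tx":0,"ty":0,"tz":0,"spin":0}]'
```

```text
time: 0.72
tool_pos: [205.7, -482.7, 208.2]
tcp_rot: [-3.141, -0.001, 1.281]
contact_force: [-0.1, -0.3, 0.3]
grip_width: 46.6
finger_force: 0.0
time: 1.23
tool_pos: [205.8, -482.9, 208.4]
tcp_rot: [-3.142, -0.0, 1.623]
contact_force: [-0.2, 0.9, 0.4]
grip_width: 39.4
finger_force: 0.0
```

```bash
python3 -m creep '[{"hand":0.43,"tx":0.0315,"ty":0.0356,"tz":0,"spin":0},{"hand":0.43,"tx":0.0315,"ty":0.0356,"tz":0,"spin":0},{"hand":0.43,"tx":0.0315,"ty":0.0356,"tz":0,"spin":0},{"hand":0.43,"tx":0.0315,"ty":0.0356,"tz":0,"spin":0},{"hand":0.43,"tx":0.0315,"ty":0.0356,"tz":0,"spin":0}]'
python3 -m creep '[{"hand":0.43,"tx":0.0315,"ty":0.0356,"tz":0,"spin":0},{"hand":0.43,"tx":0.0315,"ty":0.0356,"tz":0,"spin":0},{"hand":0.43,"tx":0.0315,"ty":0.0356,"tz":0,"spin":0},{"hand":0.43,"tx":0.0315,"ty":0.0356,"tz":0,"spin":0},{"hand":0.43,"tx":0.0315,"ty":0.0356,"tz":0,"spin":0}]'
python3 -m creep '[{"hand":0.43,"tx":0,"ty":0,"tz":0.03,"spin":0},{"hand":0.43,"tx":0,"ty":0,"tz":0,"spin":0},{"hand":0.43,"tx":0,"ty":0,"tz":0,"spin":0}]'
python3 - <<'E'
from plant import cams
import cv2,numpy as np
a=[cams.capture(n)['color'][:,:,::-1] for n in("scene","top")]
cv2.imwrite("pics/a1.png",np.vstack([cv2.resize(a[0][120:260,140:340],(800,300)),cv2.resize(a[1][130:270,290:490],(800,300))]))
E
```

```text
time: 1.85
tool_pos: [375.8, -314.7, 208.7]
tcp_rot: [3.141, 0.0, 1.623]
contact_force: [0.6, -0.4, -0.7]
grip_width: 39.5
finger_force: 0.0
time: 2.48
tool_pos: [544.8, -147.5, 208.6]
tcp_rot: [3.142, 0.0, 1.624]
contact_force: [-0.8, -1.0, -0.5]
grip_width: 39.6
finger_force: 0.0
time: 2.85
tool_pos: [543.9, -149.2, 179.4]
tcp_rot: [3.141, 0.0, 1.625]
contact_force: [-0.5, -0.8, 0.4]
grip_width: 39.6
finger_force: 0.0
```

View pics/a1.png

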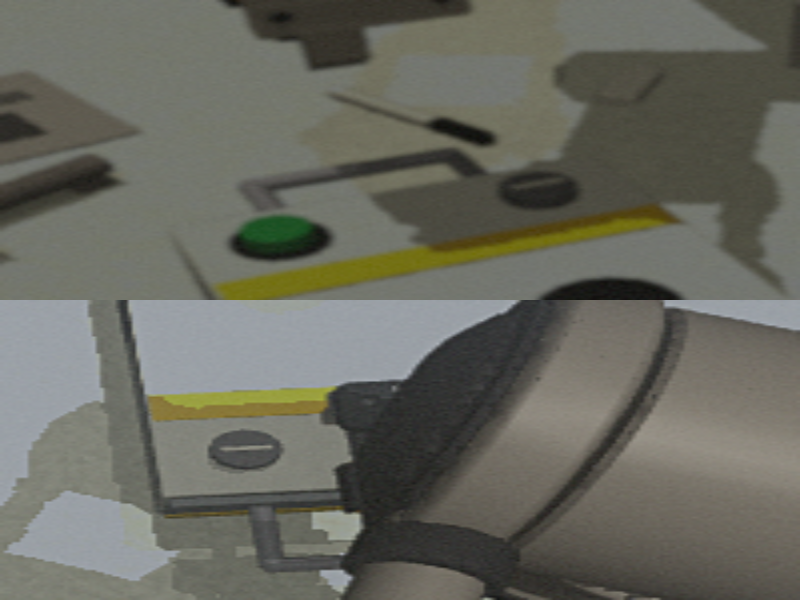

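The scene half (upper) shows the fingers at about (335,50) in the crop, above the middle of the bar, with nothing in the way. I'll lower the tool.

```bash
python3 -m creep '[{"hand":0.43,"tx":0,"ty":0.0015,"tz":0.025,"spin":0},{"hand":0.43,"tx":0,"ty":0,"tz":0.025,"spin":0},{"hand":0.43,"tx":0,"ty":0,"tz":0.015,"spin":0},{"hand":0.43,"tx":0,"ty":0,"tz":0.005,"spin":0},{"hand":0.43,"tx":0,"ty":0,"tz":0,"spin":0}]'
python3 - <<'E'
from plant import cams
import cv2,numpy as np
a=cams.capture("scene")['color'][:,:,::-1]
cv2.imwrite("pics/a2.png",cv2.resize(a[120:260,140:340],(800,560)))
E
```

```text
time: 3.58
tool_pos: [545.6, -148.9, 109.1]
tcp_rot: [3.141, 0.0, 1.626]
contact_force: [0.5, 0.8, -0.5]
grip_width: 39.9
finger_force: 0.0
```

View pics/a2.png

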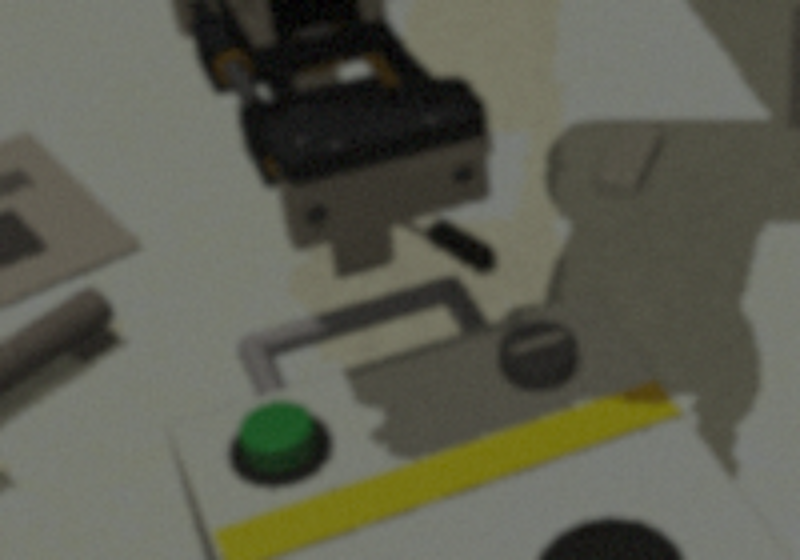

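The picture shows the near finger's tip at crop (365,275), pixel (231,189), which is above the bar in the image. I'll check that against the expected projection.

```bash
python3 - <<'E'
from h import *
c=np.load("pics/scene0.npz")
for X in [(584,-147,95),(584,-147,125),(565,-147,95),(545,-149,85),(507,-150,95)]:
    p=c['K']@(c['R']@np.array(X)+c['t']);print(X,(p[:2]/p[2]).round(1))
for z in(95,110,130,140): print(z,ray(c,(231,189),z).round(1))
E
python3 -m creep '[{"hand":0.43,"tx":0,"ty":0,"tz":0,"spin":0}]'
```

```text
(584, -147, 95) [235.3 207.6]
(584, -147, 125) [233.1 193.7]
(565, -147, 95) [232.3 200.9]
(545, -149, 85) [228.9 198.7]
(507, -150, 95) [222.1 182.3]
95 [ 532.5 -140.5   95. ]
110 [ 551.6 -143.7  110. ]
130 [ 577.1 -148.   130. ]
140 [ 589.8 -150.1  140. ]
time: 3.75
tool_pos: [545.8, -148.9, 109.5]
tcp_rot: [3.14, 0.001, 1.626]
contact_force: [-0.5, 0.4, 0.6]
grip_width: 39.4
finger_force: 0.0
```

```bash
python3 - <<'E'
from plant import cams,get_obs
import cv2,numpy as np
o=get_obs();print(o['tool_pos'],o['joint_positions'],o['time'])
c=cams.capture("scene");z=np.load("pics/scene0.npz");print(abs(c['R']-z['R']).max(),abs(c['t']-z['t']).max(),abs(c['K']-z['K']).max())
for X in [(545,-149,85),(640,-199.5,122)]:
    p=c['K']@(c['R']@np.array(X)+c['t']);print((p[:2]/p[2]).round(1))
a=c['color'][:,:,::-1]
cv2.imwrite("pics/a3.png",cv2.convertScaleAbs(cv2.resize(a[20:260,120:440],(800,600)),alpha=1.7))
E
```

```text
[ 545.80195568 -148.88070906  109.48070469] [-4.01690339e-01  5.08999559e-01  1.55049075e+00 -1.18916441e-04
  1.08044793e+00 -4.57120613e-01] 3.75
0.0 0.0 0.0
[228.9 198.7]
[208.9 226.1]
```

View pics/a3.png

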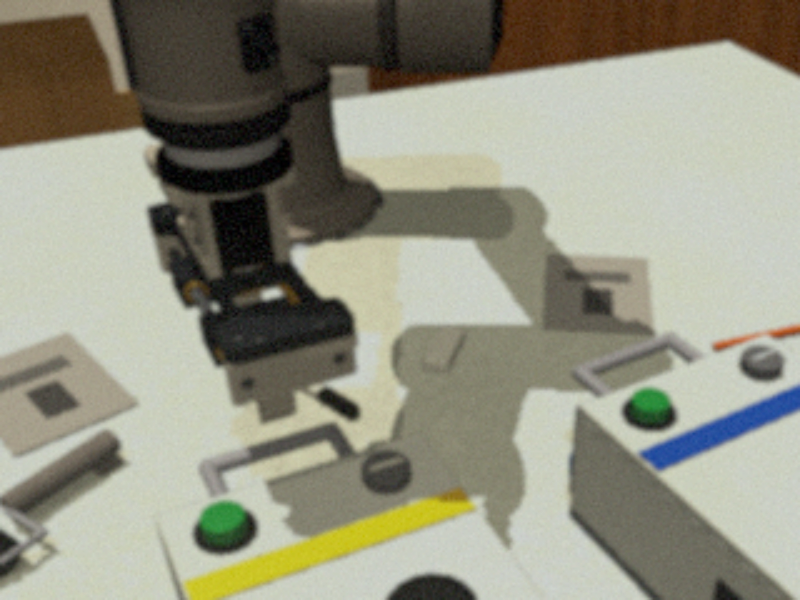

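The scene view shows the near finger's tab ending at about (232,187), which is higher or farther back than the reported pose predicts. I'll cross-check with the gripper edges in the earlier top view, (372,170) and (376,226).

```bash
python3 - <<'E'
from h import *
from plant import cams
z=np.load("pics/top0.npz")
for q in [(372.5,169.7),(376,226)]:
    for h in(165,231,280): print(q,h,ray(z,q,h).round(0))
s=np.load("pics/scene0.npz")
def P(c,X): p=c['K']@(c['R']@np.array(X,float)+c['t']);return (p[:2]/p[2]).round(1)
# body near-face lower edge, TCP z 109.5 -> body from z 161
for X in [(640,-111,161),(640,-186,161),(584,-147,161),(584,-140,95),(584,-159,95)]: print(X,P(s,X),P(z,X))
c=cams.capture("top");np.savez("pics/top4.npz",**c)
im=c['color'][100:300,260:500,::-1];cv2.imwrite("pics/a4.png",cv2.convertScaleAbs(cv2.resize(im,(720,600)),alpha=1.4))
E
```

```text
(372.5, 169.7) 165 [ 673. -127.  165.]
(372.5, 169.7) 231 [ 655. -117.  231.]
(372.5, 169.7) 280 [ 641. -109.  280.]
(376, 226) 165 [ 580. -127.  165.]
(376, 226) 231 [ 572. -117.  231.]
(376, 226) 280 [ 566. -109.  280.]
(640, -111, 161) [263.8 190.6] [363.6 190.2]
(640, -186, 161) [213.9 203.8] [409.2 188.7]
(584, -147, 161) [230.3 175.9] [387.9 223.3]
(584, -140, 95) [239.4 206.5] [377.4 228.4]
(584, -159, 95) [228.3 209.5] [388. 228.]
```

View pics/a4.png

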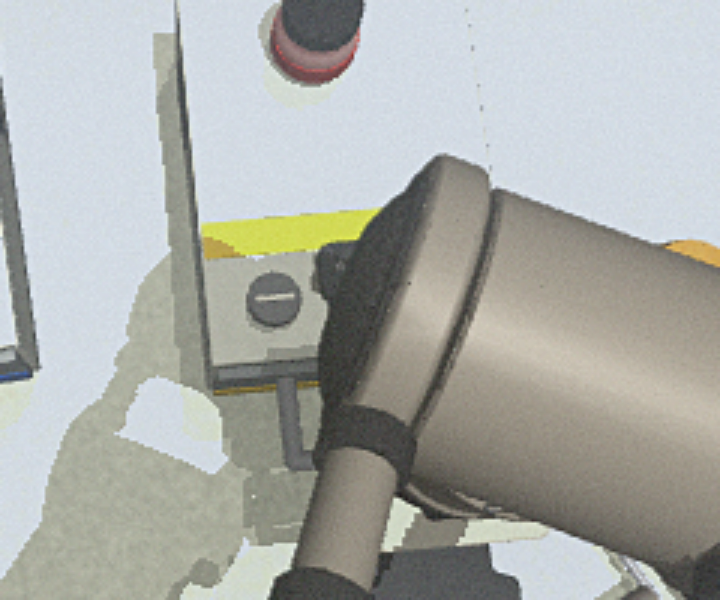

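The top view puts the gripper's x and y in the right place; only the apparent height in the scene view is in doubt. I'll descend to the planned height and close: the grip width will show whether the bar is between the pads.

```bash
python3 -m creep '[{"hand":0.43,"tx":0,"ty":0,"tz":0.012,"spin":0},{"hand":0.43,"tx":0,"ty":0,"tz":0.012,"spin":0},{"hand":0.43,"tx":0,"ty":0,"tz":0,"spin":0}]'
python3 -m creep '[{"hand":0,"tx":0,"ty":0,"tz":0,"spin":0},{"hand":0,"tx":0,"ty":0,"tz":0,"spin":0},{"hand":0,"tx":0,"ty":0,"tz":0,"spin":0},{"hand":0,"tx":0,"ty":0,"tz":0,"spin":0}]'
```

```text
time: 4.22
tool_pos: [544.3, -148.3, 83.0]
tcp_rot: [-3.139, -0.001, 1.626]
contact_force: [0.3, -0.1, -0.2]
grip_width: 39.5
finger_force: 0.0
time: 4.72
tool_pos: [545.4, -148.7, 84.8]
tcp_rot: [3.141, 0.0, 1.626]
contact_force: [-0.3, 0.7, -0.4]
grip_width: 4.1
finger_force: 0.0
```

The fingers closed past 12 mm, so they missed the bar. Looking again.

```bash
python3 -m creep '[{"hand":0,"tx":0,"ty":0,"tz":0,"spin":0}]'; python3 - <<'E'
from plant import cams
import cv2,numpy as np
c=cams.capture("scene");a=c['color'][:,:,::-1]
cv2.imwrite("pics/a5.png",cv2.convertScaleAbs(cv2.resize(a[130:250,160:320],(800,600),interpolation=cv2.INTER_CUBIC),alpha=1.7))
E
```

```text
time: 4.85
tool_pos: [545.3, -148.7, 84.7]
tcp_rot: [3.141, 0.0, 1.626]
contact_force: [0.5, 0.3, -0.1]
grip_width: 0.5
finger_force: 0.0
```

View pics/a5.png

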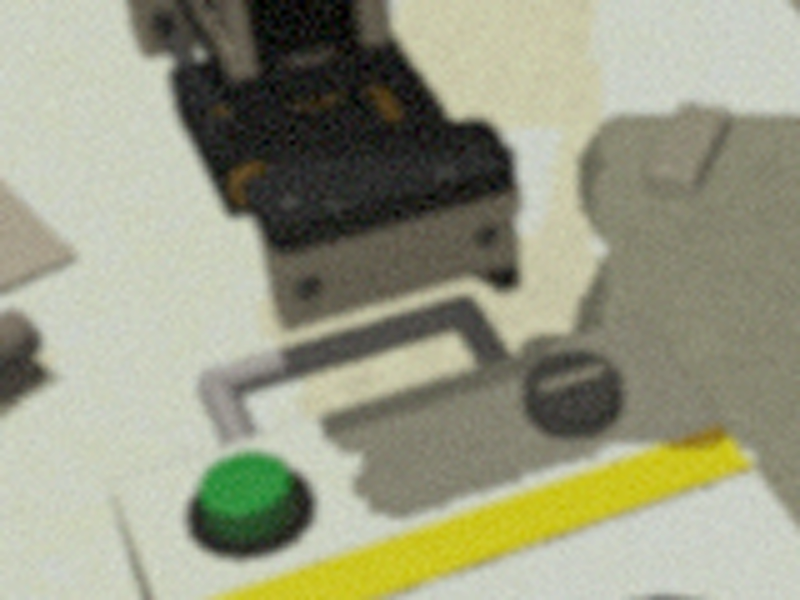

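The picture shows the gripper's near face with its lower edge from (215,195) to (263,185) and the fingers hidden behind it. The tool therefore stands about 35–40 mm higher than the pose reading says. I'll quantify that.

```bash
python3 - <<'E'
from h import *
s=np.load("pics/scene0.npz");t=np.load("pics/top0.npz")
def at(c,q,x):
    C=-c['R'].T@c['t'];d=ray(c,q,0)-C;return (C+d*(x-C[0])/d[0]).round(1)
print("a5 plate, TCP 84.7");[print(x,at(s,(215,195),x),at(s,(263,185),x)) for x in(580,610,640)]
print("a3 plate, TCP 109.5");[print(x,at(s,(214,180),x),at(s,(262,168),x)) for x in(580,610,640)]
print("a3 tab");[print(x,at(s,(232,187),x)) for x in(565,584)]
print("a4 top corner",[at(t,(366.7,181.7),x) for x in(620,640)])
E
```

```text
a5 plate, TCP 84.7
580 [ 580.  -175.1  128.5] [580.  -94.9 123.7]
610 [ 610.  -178.6  152.3] [ 610.  -103.1  147.7]
640 [ 640.  -182.   176.1] [ 640.  -111.4  171.8]
a3 plate, TCP 109.5
580 [ 580.  -172.1  157.8] [580.  -93.9 158.3]
610 [ 610.  -175.8  179.8] [ 610.  -102.2  180.3]
640 [ 640.  -179.4  201.8] [ 640.  -110.5  202.3]
a3 tab
565 [ 565.  -143.8  124.1]
584 [ 584.  -147.1  138.9]
a4 top corner [array([620. , -97.7, 300.9]), array([ 640., -109.,  219.])]
```

Both cues give an offset of about +38 mm. I'll reopen, go about 30 mm lower in small steps while watching the force, and try closing again.

```bash
python3 -m creep '[{"hand":0.43,"tx":0,"ty":0,"tz":0,"spin":0},{"hand":0.43,"tx":0,"ty":0,"tz":0,"spin":0},{"hand":0.43,"tx":0,"ty":0,"tz":0,"spin":0},{"hand":0.43,"tx":0,"ty":0,"tz":0,"spin":0},{"hand":0.43,"tx":0,"ty":0,"tz":0,"spin":0}]'
python3 -m creep '[{"hand":0.43,"tx":0,"ty":0,"tz":0.006,"spin":0},{"hand":0.43,"tx":0,"ty":0,"tz":0.006,"spin":0},{"hand":0.43,"tx":0,"ty":0,"tz":0,"spin":0}]'
```

```text
time: 5.52
tool_pos: [545.3, -148.7, 84.6]
tcp_rot: [3.142, 0.0, 1.626]
contact_force: [-0.8, 0.5, 0.0]
grip_width: 38.9
finger_force: 0.0
time: 5.9
tool_pos: [544.8, -148.5, 71.8]
tcp_rot: [-3.14, -0.001, 1.626]
contact_force: [-0.1, -1.1, 0.4]
grip_width: 39.4
finger_force: 0.0
```

```bash
python3 -m creep '[{"hand":0.43,"tx":0,"ty":0,"tz":0.006,"spin":0},{"hand":0.43,"tx":0,"ty":0,"tz":0.006,"spin":0},{"hand":0.43,"tx":0,"ty":0,"tz":0,"spin":0}]'
python3 - <<'E'
from plant import cams
import cv2,numpy as np
c=cams.capture("scene");a=c['color'][:,:,::-1]
cv2.imwrite("pics/a6.png",cv2.convertScaleAbs(cv2.resize(a[130:250,160:320],(800,600),interpolation=cv2.INTER_CUBIC),alpha=1.7))
E
```

```text
time: 6.28
tool_pos: [544.9, -148.5, 59.9]
tcp_rot: [-3.14, -0.001, 1.626]
contact_force: [0.5, 0.5, 0.3]
grip_width: 39.4
finger_force: 0.0
```

View pics/a6.png

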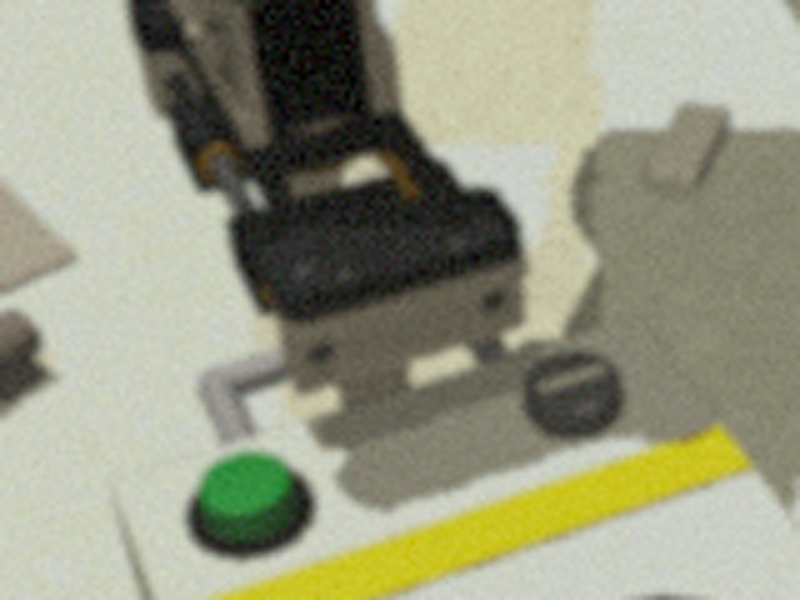

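The tab's tip is now at about (234,212), so it is near z = 85 and the offset is +39 mm. I'll go down another 13 mm and close.

```bash
python3 -m creep '[{"hand":0.43,"tx":0,"ty":0,"tz":0.006,"spin":0},{"hand":0.43,"tx":0,"ty":0,"tz":0.006,"spin":0},{"hand":0.43,"tx":0,"ty":0,"tz":0,"spin":0}]'
python3 -m creep '[{"hand":0,"tx":0,"ty":0,"tz":0,"spin":0},{"hand":0,"tx":0,"ty":0,"tz":0,"spin":0},{"hand":0,"tx":0,"ty":0,"tz":0,"spin":0},{"hand":0,"tx":0,"ty":0,"tz":0,"spin":0},{"hand":0,"tx":0,"ty":0,"tz":0,"spin":0}]'
```

```text
time: 6.7
tool_pos: [544.9, -148.5, 47.9]
tcp_rot: [-3.14, -0.001, 1.626]
contact_force: [0.5, -0.2, 0.3]
grip_width: 39.4
finger_force: 0.0
time: 7.32
tool_pos: [544.7, -148.7, 48.7]
tcp_rot: [-3.14, -0.0, 1.626]
contact_force: [-3.9, -0.4, 3.7]
grip_width: 10.9
finger_force: 30.0
```

Gripped: 30 N at bar width. Now the pull.

```bash
python3 -m creep '[{"hand":0,"tx":0,"ty":-0.008,"tz":0,"spin":0},{"hand":0,"tx":0,"ty":-0.016,"tz":0,"spin":0},{"hand":0,"tx":0,"ty":-0.016,"tz":0,"spin":0},{"hand":0,"tx":0,"ty":-0.016,"tz":0,"spin":0},{"hand":0,"tx":0,"ty":-0.016,"tz":0,"spin":0}]'
python3 -m creep '[{"hand":0,"tx":0,"ty":-0.016,"tz":0,"spin":0},{"hand":0,"tx":0,"ty":-0.016,"tz":0,"spin":0},{"hand":0,"tx":0,"ty":-0.006,"tz":0,"spin":0},{"hand":0,"tx":0,"ty":-0.004,"tz":0,"spin":0},{"hand":0,"tx":0,"ty":0,"tz":0,"spin":0}]'
```

```text
time: 7.95
tool_pos: [474.3, -152.6, 48.8]
tcp_rot: [3.138, 0.001, 1.626]
contact_force: [5.8, 1.1, -3.5]
grip_width: 11.3
finger_force: 30.0
time: 8.57
tool_pos: [432.0, -155.0, 48.7]
tcp_rot: [3.14, 0.0, 1.626]
contact_force: [4.0, 1.5, -2.5]
grip_width: 11.0
finger_force: 30.0
```

```bash
python3 -m creep '[{"hand":0,"tx":0,"ty":-0.002,"tz":0,"spin":0},{"hand":0,"tx":0,"ty":0,"tz":0,"spin":0},{"hand":0,"tx":0,"ty":0.002,"tz":0,"spin":0},{"hand":0,"tx":0,"ty":0.003,"tz":0,"spin":0},{"hand":0,"tx":0,"ty":0,"tz":0,"spin":0}]'
```

```text
time: 9.2
tool_pos: [434.8, -154.8, 48.7]
tcp_rot: [3.141, 0.0, 1.626]
contact_force: [3.3, 2.6, 1.0]
grip_width: 11.3
finger_force: 30.0
```

```bash
python3 -m creep '[{"hand":0.4,"tx":0,"ty":0,"tz":0,"spin":0},{"hand":0.4,"tx":0,"ty":0,"tz":0,"spin":0},{"hand":0.4,"tx":0,"ty":0,"tz":0,"spin":0},{"hand":0.4,"tx":0,"ty":0,"tz":0,"spin":0}]'
python3 -m creep '[{"hand":0.4,"tx":0,"ty":0,"tz":-0.02,"spin":0},{"hand":0.4,"tx":0,"ty":0,"tz":-0.04,"spin":0},{"hand":0,"tx":0,"ty":0,"tz":-0.04,"spin":0},{"hand":0,"tx":0,"ty":0,"tz":-0.01,"spin":0},{"hand":0,"tx":0,"ty":0,"tz":0,"spin":0}]'
python3 - <<'E'
from plant import cams
import cv2,numpy as np
a=[cams.capture(n)['color'][:,:,::-1] for n in("scene","top")]
np.save("pics/locked.npy",np.array(a))
cv2.imwrite("pics/a7.png",cv2.convertScaleAbs(np.vstack([cv2.resize(a[0][100:260,120:333],(800,300)),cv2.resize(a[1][170:330,290:503],(800,300))]),alpha=1.6))
E
```

```text
time: 9.7
tool_pos: [434.3, -154.9, 48.6]
tcp_rot: [-3.141, 0.0, 1.626]
contact_force: [0.2, 1.0, 0.8]
grip_width: 36.5
finger_force: 0.0
time: 10.32
tool_pos: [434.4, -154.8, 158.6]
tcp_rot: [3.141, 0.0, 1.626]
contact_force: [-0.6, -1.4, -0.0]
grip_width: 11.2
finger_force: 0.0
```

View pics/a7.png

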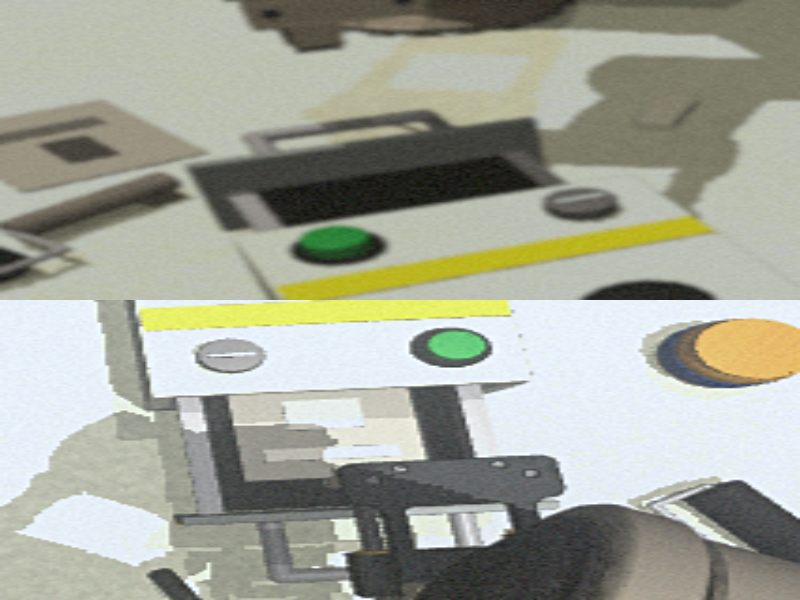

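The picture shows the tray standing out and locked, and the button free at top-view pixel (411,195). Before going over the box I'll check the jar's position and height.

```bash
python3 - <<'E'
from h import *
t=np.load("pics/top0.npz");s=np.load("pics/scene0.npz")
for z in(110,160,170,180): print(z,ray(t,(368,97),z).round(),ray(s,(293,260),z).round())
print(ray(t,(364,115),115).round(),ray(s,(293,298),115).round())
E
python3 -m creep '[{"hand":0,"tx":-0.011,"ty":0.04,"tz":0,"spin":0},{"hand":0,"tx":-0.011,"ty":0.04,"tz":0,"spin":0},{"hand":0,"tx":-0.011,"ty":0.04,"tz":0,"spin":0},{"hand":0,"tx":0,"ty":0,"tz":0,"spin":0}]'
```

```text
110 [ 830. -136.  110.] [ 742. -107.  110.]
160 [ 805. -128.  160.] [ 783. -122.  160.]
170 [ 800. -127.  170.] [ 791. -125.  170.]
180 [ 795. -125.  180.] [ 799. -128.  180.]
[ 792. -126.  115.] [ 804. -132.  115.]
time: 10.92
tool_pos: [557.1, -181.2, 155.9]
tcp_rot: [-3.139, -0.001, 1.627]
contact_force: [-0.7, -0.5, -1.2]
grip_width: 0.5
finger_force: 0.0
```

The jar is at x≈797, clear of the gripper body. On to the button.

```bash
python3 -m creep '[{"hand":0,"tx":-0.012,"ty":0.041,"tz":0,"spin":0},{"hand":0,"tx":-0.011,"ty":0.042,"tz":0,"spin":0},{"hand":0,"tx":0,"ty":0,"tz":0.025,"spin":0},{"hand":0,"tx":0,"ty":0,"tz":0.015,"spin":0},{"hand":0,"tx":0,"ty":0,"tz":0,"spin":0}]'
python3 - <<'E'
from h import *
from plant import cams
c=cams.capture("scene");o=np.load("pics/locked.npy")[0][:,:,::-1]
# gripper tip against button: lowest changed pixels per column near the button
d=(cv2.absdiff(c['color'],o).max(2)>25).astype(np.uint8);d=cv2.morphologyEx(d,cv2.MORPH_OPEN,np.ones((3,3)))
for u in range(185,240,3): r=np.flatnonzero(d[150:260,u]);print(u,r.max()+150 if len(r) else None,end='; ')
for X in [(649,-199.5,145),(640,-199.5,124)]:
    p=c['K']@(c['R']@np.array(X)+c['t']);print((p[:2]/p[2]).round(1))
print([(a,ce.round(1)) for a,ce,_ in blobs(c,(45,100,60),(80,255,255))])
E
```

```text
time: 11.55
tool_pos: [638.4, -198.9, 116.6]
tcp_rot: [-3.137, -0.002, 1.626]
contact_force: [0.5, -0.7, -0.4]
grip_width: 0.3
finger_force: 0.0
185 214; 188 230; 191 231; 194 230; 197 231; 200 227; 203 252; 206 256; 209 259; 212 259; 215 259; 218 259; 221 259; 224 259; 227 259; 230 259; 233 259; 236 259; 239 259; [207.7 218.5]
[208.7 225.2]
[(np.int32(107), array([379.8, 180.2]))]
```

The gripper hides the button from the camera, so I'll finish by feel.

```bash
python3 -m creep '[{"hand":0,"tx":0,"ty":0.001,"tz":0.005,"spin":0},{"hand":0,"tx":0,"ty":0,"tz":0.005,"spin":0},{"hand":0,"tx":0,"ty":0,"tz":0.004,"spin":0},{"hand":0,"tx":0,"ty":0,"tz":0,"spin":0}]'
python3 -m creep '[{"hand":0,"tx":0,"ty":0,"tz":0.003,"spin":0},{"hand":0,"tx":0,"ty":0,"tz":0,"spin":0}]'
python3 -m creep '[{"hand":0,"tx":0,"ty":0,"tz":0.003,"spin":0},{"hand":0,"tx":0,"ty":0,"tz":0,"spin":0}]'
```

```text
time: 12.1
tool_pos: [641.2, -199.4, 104.6]
tcp_rot: [-3.142, 0.0, 1.626]
contact_force: [-0.7, 0.6, -0.6]
grip_width: 0.1
finger_force: 0.0
time: 12.35
tool_pos: [641.3, -199.5, 101.8]
tcp_rot: [3.141, 0.0, 1.626]
contact_force: [0.2, 0.2, 2.6]
grip_width: 0.5
finger_force: 1.5
time: 12.6
tool_pos: [641.4, -199.5, 98.4]
tcp_rot: [3.141, 0.0, 1.626]
contact_force: [-0.1, 0.6, 2.6]
grip_width: 0.1
finger_force: 1.5
```

```bash
python3 -m creep '[{"hand":0,"tx":0,"ty":0,"tz":0.003,"spin":0},{"hand":0,"tx":0,"ty":0,"tz":0.0,"spin":0}]'
python3 -m creep '[{"hand":0,"tx":0,"ty":0,"tz":0.0015,"spin":0},{"hand":0,"tx":0,"ty":0,"tz":0,"spin":0}]'
```

```text
time: 12.85
tool_pos: [641.4, -199.5, 97.1]
tcp_rot: [3.141, 0.001, 1.626]
contact_force: [-3.2, 1.2, 10.2]
grip_width: 0.6
finger_force: 5.5
time: 13.1
tool_pos: [641.5, -199.5, 96.9]
tcp_rot: [3.14, 0.001, 1.626]
contact_force: [-5.9, 1.6, 17.5]
grip_width: 0.1
finger_force: 8.7
```

The button is fully down. I'll lift off and check that the tray has run home.

```bash
python3 -m creep '[{"hand":0,"tx":0,"ty":0,"tz":-0.01,"spin":0},{"hand":0,"tx":0,"ty":0,"tz":-0.03,"spin":0},{"hand":0,"tx":0,"ty":0,"tz":-0.05,"spin":0},{"hand":0,"tx":-0.05,"ty":0,"tz":-0.03,"spin":0},{"hand":0,"tx":-0.06,"ty":0,"tz":0,"spin":0}]'
python3 -m creep '[{"hand":0,"tx":-0.06,"ty":0,"tz":0,"spin":0},{"hand":0,"tx":-0.06,"ty":-0.02,"tz":0,"spin":0},{"hand":0,"tx":-0.06,"ty":-0.02,"tz":0,"spin":0},{"hand":0,"tx":0,"ty":0,"tz":0,"spin":0},{"hand":0,"tx":0,"ty":0,"tz":0,"spin":0}]'
python3 -m creep '[{"hand":0,"tx":0,"ty":0,"tz":0,"spin":0},{"hand":0,"tx":0,"ty":0,"tz":0,"spin":0},{"hand":0,"tx":0,"ty":0,"tz":0,"spin":0},{"hand":0,"tx":0,"ty":0,"tz":0,"spin":0},{"hand":0,"tx":0,"ty":0,"tz":0,"spin":0}]'
python3 - <<'E'
from h import *
from plant import cams
for n in("top","scene"):
    c=cams.capture(n)['color'];z=np.load(f"pics/{n}0.npz")['color'];l=np.load("pics/locked.npy")[n=="top"*1][:,:,::-1]
    for nm,(u,v,w,h) in {"top":{"yel":(345,238,75,25),"out":(345,265,30,30),"blue":(185,225,75,45)},"scene":{"yel":(195,188,75,25),"blue":(340,150,70,30)}}[n].items():
        f=lambda a:cv2.absdiff(c[v:v+h,u:u+w],a[v:v+h,u:u+w]).mean().round(1)
        print(n,nm,"vs start",f(z),"vs locked",f(l))
E
```

```text
time: 13.72
tool_pos: [649.0, -309.8, 218.0]
tcp_rot: [3.136, 0.004, 1.629]
contact_force: [0.4, -0.9, -0.4]
grip_width: 0.4
finger_force: 0.0
time: 14.35
tool_pos: [617.7, -489.7, 212.8]
tcp_rot: [-3.141, -0.002, 1.626]
contact_force: [0.9, -0.3, -0.6]
grip_width: 0.1
finger_force: 0.0
time: 14.98
tool_pos: [617.9, -489.6, 214.2]
tcp_rot: [3.142, 0.0, 1.626]
contact_force: [-0.1, -0.1, -0.3]
grip_width: 0.2
finger_force: 0.0Traceback (most recent call last):
  File "<stdin>", line 7, in <module>
  File "<stdin>", line 6, in <lambda>
cv2.error: OpenCV(4.12.0) /io/opencv/modules/core/src/arithm.cpp:1155: error: (-215:Assertion failed) src1.empty() == src2.empty() in function 'absdiff'
```

```bash
python3 - <<'E'
from h import *
from plant import cams
L=np.load("pics/locked.npy")
for i,n in enumerate(("scene","top")):
    c=cams.capture(n)['color'];z=np.load(f"pics/{n}0.npz")['color'];l=np.ascontiguousarray(L[i][:,:,::-1])
    for nm,(u,v,w,h) in {"top":{"yel":(345,222,75,38),"blue":(185,225,75,42)},"scene":{"yel":(195,185,75,25),"blue":(345,150,65,30)}}[n].items():
        T=z[v:v+h,u:u+w]
        for k,im in(("now",c),("locked",l)):
            m=cv2.minMaxLoc(cv2.matchTemplate(im[v-20:v+h+60,u-20:u+w+20],T,cv2.TM_CCOEFF_NORMED));print(n,nm,k,round(m[1],2),np.array(m[3])-20)
    cv2.imwrite(f"pics/fin_{n}.png",c[:,:,::-1])
    print([(a,ce.round(1)) for a,ce,_ in blobs(c,(45,100,60),(80,255,255))])
E
```

```text
scene yel now 0.45 [1 0]
scene yel locked 0.39 [-20 -18]
scene blue now 0.99 [0 0]
scene blue locked 0.88 [0 0]Traceback (most recent call last):
  File "<stdin>", line 11, in <module>
  File "h.py", line 6, in blobs
    m=cv2.inRange(cv2.cvtColor(c['color'],cv2.COLOR_RGB2HSV),lo,hi)
                               ~^^^^^^^^^
IndexError: only integers, slices (`:`), ellipsis (`...`), numpy.newaxis (`None`) and integer or boolean arrays are valid indices
```

```bash
python3 - <<'E'
from h import *
from plant import cams
L=np.load("pics/locked.npy")
c=cams.capture("top")['color'];z=np.load("pics/top0.npz")['color'];l=np.ascontiguousarray(L[1][:,:,::-1])
for nm,(u,v,w,h) in {"yel":(345,222,75,38),"yelbar":(350,245,65,14),"blue":(185,225,75,42)}.items():
    for k,im in(("now",c),("locked",l)):
        m=cv2.minMaxLoc(cv2.matchTemplate(im[v-20:v+h+60,u-20:u+w+20],z[v:v+h,u:u+w],cv2.TM_CCOEFF_NORMED));print(nm,k,round(m[1],2),np.array(m[3])-20)
for u in(375,390): print(u,"start",z[225:300:3,u].mean(1).astype(int),"\nnow",c[225:300:3,u].mean(1).astype(int))
print([(a,ce.round(1)) for a,ce,_ in blobs({'color':c},(45,100,60),(80,255,255))])
E
```

```text
yel now 0.76 [0 0]
yel locked 0.26 [ 6 51]
yelbar now 0.6 [0 0]
yelbar locked 0.44 [ 8 31]
blue now 0.99 [0 0]
blue locked 0.99 [0 0]
375 start [ 52 117 136 131 134 133 107 105  85 144  82 137 137 132 135 140 137 139
 141 141 140 137 140 137 139] 
now [ 62 121 143 139 139 140 114 112  87 153  92 146 111  91  93 114 116 112
 110 107 111 115 119 111 111]
390 start [ 91  81  85  87  89  85  92  92 102 109 138 133 133 135 136 135 140 136
 138 140 136 136 138 138 138] 
now [ 95  88  92  92  99  93  94 104 111 116  94  93  99  95  97 107 108 116
 105 113 115 111 117 114 114]
[(np.int32(338), array([566.6, 157.2])), (np.int32(179), array([411. , 193.6])), (np.int32(183), array([242. , 196.9])), (np.int32(366), array([584.4, 260.8]))]
```

The tray handle is back in its starting row (column profiles match), the button is up, and blue is unchanged. I'll rise a little to be clear of the rack, let it settle and hand in.

```bash
python3 -m creep '[{"hand":0,"tx":0,"ty":0,"tz":-0.03,"spin":0},{"hand":0,"tx":0.03,"ty":-0.03,"tz":-0.03,"spin":0},{"hand":0,"tx":0.03,"ty":-0.03,"tz":0,"spin":0},{"hand":0,"tx":0,"ty":0,"tz":0,"spin":0},{"hand":0,"tx":0,"ty":0,"tz":0,"spin":0}]' && python3 -c "
from plant import close_job
print(close_job())"
```

```text
time: 15.75
tool_pos: [555.1, -433.8, 275.2]
tcp_rot: [3.14, 0.002, 1.626]
contact_force: [0.2, 0.0, -0.0]
grip_width: 0.5
finger_force: 0.0
the job is handed in; nothing more can be done
None
```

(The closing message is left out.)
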